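# Seat the vial turret on the autosampler's hidden drive pin

### The job

Pick up the filled vial turret by its black post, keep it upright, and set it level on the round sprung seat of the white autosampler base, where the drive pin, hidden under the disc and not quite central, has to be found by shifting the turret a little until it drops on. Then press it straight down as far as the seat's spring travel goes and finish holding it pressed fully down, not letting go (it would spring up again). Leave the amber bottle, the beaker and the vial rack where they stand.

Things in the scene. Friction and masses are not known exactly. Their poses are not given: they have to be found in the camera images.
- turret: loose vial turret, about 0.3 kg: grey disc 100 mm across, 20 mm thick; on it ten blue-capped vials (tops 39 mm above the underside, on a circle of 37 mm radius) and in the middle an upright black square post, 26 by 26 mm, from 20 to 85 mm above the underside. Origin: centre of the flat underside; z up along the post; x and y square to the post's flat sides
- turret_grip (a point): point on the axis of the turret's black post, 68 mm above the underside, where it can be gripped across two opposite flat sides
- turret_bore (a point): centre of the mouth of the bore in the middle of the turret's underside (same point as the turret's origin): round, 11 mm across, 20 mm deep, with a 2 mm chamfer at its mouth; it goes over the drive pin
- base: autosampler turret base, fixed: white square housing 130 by 130 mm, grey top at 40 mm height; origin at the centre of its underside, on the bench. From its middle rises a round aluminium seat 70 mm across, top 48 mm above the origin when not pressed. The turret's underside is 56 mm above the origin while it stands on the tip of the pin, 48 mm once dropped on, 42 mm pressed fully down
- base_seat (a point): centre of the unpressed seat's top, 48 mm above the bench. Through a black opening in the seat stands an upright fixed brass drive pin, 8 mm across, reaching 8 mm above the seat, its last 3 mm a cone to 4 mm. It is off this centre by up to 6 mm in the base's x and up to 6 mm in its y, differently each time, and is not among the readings: find it by feel or camera
- seat (a joint): how far the sprung seat is pressed down, 0 to 0.006 m, 0 when free. The spring pushes up with about 5.4 N at 0 and 12.6 N at 0.006 m, so that the turret's own weight does not press it; it springs back when let go
- bottle: bystander: loose capped amber glass jar, 48 mm across, 90 mm high; origin at the centre of its underside
- beaker: bystander: loose small open glass beaker, 52 mm across at the rim, 60 mm high; origin at the centre of its underside
- rack: bystander: loose white vial rack with blue-capped vials, 50 mm (x) by 140 mm (y), 40 mm high; origin at the centre of its underside
Things that resemble listed ones, but are neither listed nor needed, are in the scene too. Of the things that look like the turret, take the one that is nearest to the robot's base at the start.

How it is judged:
By the outcome, as a careful person would: the job done as asked, in the order asked, and still so for the second after the job is handed in, while the arm keeps its last pose, push and grip.
It also fails if it takes over 56 s, if anything falls off the work surface, if the arm or the gripper's body presses on something with over 40 N, if the wrist force passes 120 N, or if a joint passes its speed limit or range.

### The arm

A 6-joint arm with a two-finger parallel gripper is mounted at the origin on the work surface. World frame = base frame: x ahead of the robot, y to its left, z up, the work surface at z = 0. Lengths are in m, angles in rad, forces in N, time in s.
With the tool pointing down it reaches from about 0.375 to 0.9 m from the base axis. Payload 3.1 kg.
Tool frame: the origin (TCP) lies between the finger pads; the fingertips stand 14 mm ahead of it and the grasp point (between the pads) lies 5 mm behind it (robot.finger_overhang is the distance from the TCP to the fingertips, in m); z points along the fingers, y is the line along which they close (so a half turn about z gives the same grasp; the last joint's range is limited). The gripper opens to 87 mm and grips with 3 to 60 N. Pads are 19 mm wide; open, the fingers measure 117 mm over their backs; the gripper's body (75 mm by 190 mm) begins 51 mm behind the grasp point.
Start: joints at [-1.361, 0.527, 1.433, -0, 1.181, -0.178], TCP at [0.236, -0.579, 0.237] pointing down, gripper open.
Joint ranges: [-3.08, 3.08], [-0.75, 2.2], [0.22, 2.44], [-1.43, 4.57], [0, 2.65], [-2.85, 2.85]. Speed limits (rad/s): [2.79, 2.79, 3.14, 3.14, 3.14, 3.14].

### API

Orientations are given as a unit quaternion [x, y, z, w].
In Python, from rig import monitor, cams, workorder, robot gives the robot as it stands.
- The arm moves only by the tool send_rows, never from a script. Its argument "moves" is one flat list of numbers, 7 for each row, row after row: the opening, from 0 (shut) to 1 (fully open), then the shift along the world's x, y, z in cm, then the turn, a rotation vector about the world's x, y, z in rad. A call has 1 to 5 rows; each row is the pose to reach, as a shift and turn from the pose commanded when the call began; what a row does not reach only later rows make up. A row lasts 1/12 s, in which the tool goes at most 41.7 mm and 7.16 degrees, less where a joint would pass 70% of its speed; a pose out of reach is approached as far as the arm can. A call with a gripper value outside its range is refused whole. The fingers move at their own pace and stop on an object; "grip_force" is the grip in N (left out, the last holds). Time passes only in rows, so rows that repeat a pose let the fingers close. It gives the time, the measured TCP pose, the force, the opening and the grip force at its end, in the units of the state.
- monitor.get_obs(): the state, without advancing time (a new reading comes with each control period).
- cams.camera(name): name is "scene" or "top" or "wrist"; returns a dict with "pixels" (480x640x3 uint8, blue, green, red), "range_z" (480x640 float32, m along the optical axis (not along the pixel's ray), 0 where there is no reading), "fovy" (degrees; the focal length in pixels is half the picture's height over the tangent of half this angle, whatever the lens; pixels are square), "cx", "cy" (the principal point, pixels), "dist_coeffs" ([k1, k2, p1, p2, k3] as OpenCV has them; the pictures are not rectified), "rvec" (rotation vector, rad) and "tvec" (3), from world to camera coordinates, as OpenCV has them; the wrist camera has in their place "hand_eye" (4x4, takes a point from camera to tool coordinates, whose origin is the TCP and whose axes are the flange's). Camera axes: x right, y down, z forward; pixel columns grow to the right and rows downward; lengths in m; the calibration is good to about 2 mm. A picture is of the moment at which its call begins: read the wrist's pose just before it.
- workorder.hand_in(): hands the job in; it is judged then, once.
The state is a dict: "time": time; "q": joint angles; "joint_velocities": joint speeds; "joint_torque": joint torques, N m; "position": TCP position; "tool_rot": TCP orientation; "ft_force": force on the tool from outside, world axes, zero at the start; "moment": the same for the moment, N m; "grip_width": finger opening in m; "grip_force": force on a finger pad.
Only numpy, scipy, OpenCV 4.12 (cv2) and the standard library are available. Lean on these libraries where they do the work, as an engineer would, in place of code of your own. Each camera call takes 0.05 s, during which the arm holds its last target. There are 200 camera calls.

## Working session

There is one attempt and no reset: what is moved stays moved. The work goes in short steps, Python scripts to look and compute and a tool call to move; the robot and the scene stay as the last step left them, time stands still between calls to the robot, and variables do not carry over. Pictures are saved under pics/ and viewed, at most 10 in all, crops included, and the job is handed in when it is done.

Besides the shell and the picture viewer there is one more tool, called after "Call:" as name(argument=value, ...) on one line, values as JSON. send_rows: Moves the arm, as the interface text tells. Its arguments: {"type":"object","properties":{"moves":{"type":"array","items":{"type":"number"}},"grip_force":{"type":"number"}},"required":["moves"]}

```bash
ls; mkdir -p pics
cat > h.py <<'E'
import numpy as np, cv2
from scipy.spatial.transform import Rotation as R
from rig import monitor, cams, workorder, robot
def shot(n):
    o=monitor.get_obs(); c=cams.camera(n); f=240/np.tan(np.radians(c["fovy"])/2)
    K=np.array([[f,0,c["cx"]],[0,f,c["cy"]],[0,0,1]]); d=np.array(c["dist_coeffs"],float)
    if n=="wrist":
        T=np.eye(4); T[:3,:3]=R.from_quat(o["tool_rot"]).as_matrix(); T[:3,3]=o["position"]
        M=T@np.array(c["hand_eye"])
    else:
        r=cv2.Rodrigues(np.array(c["rvec"],float))[0]; M=np.eye(4); M[:3,:3]=r.T; M[:3,3]=-r.T@np.array(c["tvec"],float).ravel()
    return dict(img=c["pixels"],z=c["range_z"],K=K,d=d,M=M,o=o)
def plane(s,uv,h):
    p=cv2.undistortPoints(np.array(uv,float).reshape(-1,1,2),s["K"],s["d"]).reshape(-1,2)
    v=np.c_[p,np.ones(len(p))]@s["M"][:3,:3].T; c=s["M"][:3,3]
    return c+v*((h-c[2])/v[:,2])[:,None]
def cloud(s):
    u,v=np.meshgrid(np.arange(640),np.arange(480))
    p=cv2.undistortPoints(np.stack([u,v],-1).reshape(-1,1,2).astype(float),s["K"],s["d"]).reshape(-1,2)
    P=np.c_[p,np.ones(len(p))]*s["z"].reshape(-1,1)
    return (P@s["M"][:3,:3].T+s["M"][:3,3]).reshape(480,640,3)
def proj(s,P):
    W=np.linalg.inv(s["M"]); return cv2.projectPoints(np.array(P,float).reshape(-1,3),cv2.Rodrigues(W[:3,:3])[0],W[:3,3],s["K"],s["d"])[0].reshape(-1,2)
E
python3 - <<'E'
from h import *
print(monitor.get_obs())
for n in("top","scene"):
    s=shot(n); cv2.imwrite(f"pics/{n}0.png",s["img"]); print(n,s["M"].round(3).tolist(),s["K"][0,0],s["d"])
E
```

```text
pics
{'time': 0.0, 'q': array([-1.36150906e+00,  5.28475993e-01,  1.43389231e+00,  3.51350091e-05,
        1.18137552e+00, -1.78511045e-01]), 'joint_velocities': array([-0.00020796, -0.00086048,  0.00126417,  0.00088492, -0.00145121,
        0.00081485]), 'joint_torque': array([-2.00835444e-06, -4.40039527e+01, -1.76592493e+01,  6.31970144e-02,
        5.82344912e-02, -1.73667809e-04]), 'position': array([ 0.23622832, -0.57789066,  0.23556873]), 'tool_rot': array([ 9.81261103e-01,  1.92679763e-01, -3.07442014e-07, -1.07570622e-03]), 'ft_force': array([0.26761359, 0.44349539, 0.1678238 ]), 'moment': array([ 0.00736177, -0.00174075, -0.03649087]), 'grip_force': 0.0, 'grip_width': 0.08672841748344229}
top [[-0.008, -0.989, 0.15, 0.472], [-1.0, 0.009, 0.007, 0.056], [-0.008, -0.15, -0.989, 1.077], [0.0, 0.0, 0.0, 1.0]] 607.0547304335516 [0.07158366 0.         0.         0.         0.        ]
scene [[-0.329, 0.796, -0.507, 1.108], [0.944, 0.273, -0.184, 0.233], [-0.008, -0.54, -0.842, 0.906], [0.0, 0.0, 0.0, 1.0]] 464.2044033421233 [-0.05600926  0.          0.          0.          0.        ]
```

View pics/top0.png

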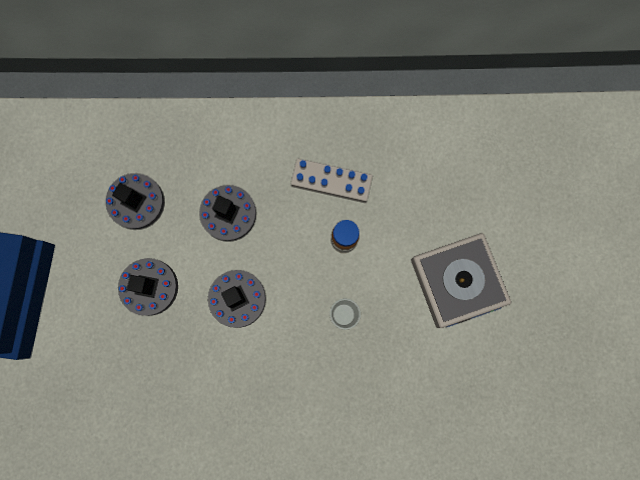

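View pics/scene0.png

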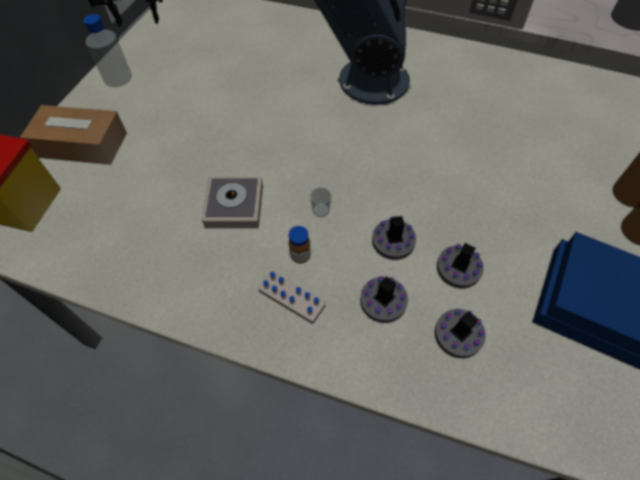

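```bash
cat > m.py <<'E'
from h import *
for n in("top","scene"):
    s=shot(n); P=cloud(s); z=P[...,2]; ok=s["z"]>0
    g=s["img"].max(2)
    print(n)
    # posts: depth near 85mm top
    m=((z>0.076)&(z<0.095)&ok&(g<70)).astype(np.uint8)
    k,l,st,c=cv2.connectedComponentsWithStats(m)
    for i in range(1,k):
        if st[i,4]>60:
            r=cv2.minAreaRect(np.argwhere(l==i)[:,::-1].astype(np.float32)); b=cv2.boxPoints(r)
            w=plane(s,b,0.085); ct=plane(s,[r[0]],.085)[0]
            e=w[1]-w[0]; print(" post",c[i].round(),st[i,4],ct.round(4),np.hypot(*ct[:2]).round(3),"sides",np.linalg.norm(e).round(3),np.linalg.norm(w[2]-w[1]).round(3),"ang",(np.degrees(np.arctan2(e[1],e[0]))%90).round(1),"zmed",np.median(z[l==i]).round(4))
    b,gg,r=[s["img"][...,i].astype(int) for i in range(3)]
    m=((r-b>40)&(P[...,2]>.03)&(P[...,2]<.075)&ok).astype(np.uint8)
    k,l,st,c=cv2.connectedComponentsWithStats(m)
    for i in range(1,k):
        if st[i,4]>4: print(" brass",c[i],st[i,4],plane(s,[c[i]],.055)[0].round(4))
    m=((z>.034)&(z<.055)&ok).astype(np.uint8)
    k,l,st,c=cv2.connectedComponentsWithStats(m)
    for i in range(1,k):
        if st[i,4]>800:
            rr=cv2.minAreaRect(np.argwhere(l==i)[:,::-1].astype(np.float32)); w=plane(s,cv2.boxPoints(rr),.04); e=w[1]-w[0]
            print(" block",c[i].round(),st[i,4],w.mean(0).round(4),np.linalg.norm(e).round(3),np.linalg.norm(w[2]-w[1]).round(3),(np.degrees(np.arctan2(e[1],e[0]))%90).round(1))
    if n=="top":
        cv2.imwrite("pics/crop.png",np.hstack([cv2.resize(s["img"][150:330,90:280],None,fx=2.5,fy=2.5,interpolation=2),cv2.resize(s["img"][235:325,412:512],(300,450),interpolation=2)]))
E
python3 m.py
```

```text
top
 post [123. 192.] 267 [0.7008 0.3742 0.085 ] 0.794 sides 0.027 0.029 ang 62.6 zmed 0.0845
 post [221. 205.] 255 [0.6779 0.2099 0.085 ] 0.71 sides 0.026 0.027 ang 67.9 zmed 0.0851
 post [ 14. 295.] 691 [0.5334 0.5405 0.085 ] 0.759 sides 0.189 0.012 ang 81.8 zmed 0.0854
 post [136. 284.] 283 [0.5489 0.3463 0.085 ] 0.649 sides 0.026 0.029 ang 79.3 zmed 0.0847
 post [231. 296.] 264 [0.5264 0.1922 0.085 ] 0.56 sides 0.026 0.026 ang 26.2 zmed 0.0847
 brass [135.         177.28571429] 7 [0.7344 0.3638 0.055 ]
 brass [121.71428571 179.        ] 7 [0.7315 0.3863 0.055 ]
 brass [146.2 183.4] 5 [0.7235 0.3444 0.055 ]
 brass [112.         187.71428571] 7 [0.7163 0.4023 0.055 ]
 brass [227.83333333 189.16666667] 6 [0.7123 0.2042 0.055 ]
 brass [214.875 191.875] 8 [0.7077 0.2264 0.055 ]
 brass [239.83333333 194.16666667] 6 [0.7033 0.1835 0.055 ]
 brass [151.71428571 195.        ] 7 [0.7031 0.3344 0.055 ]
 brass [109.         200.28571429] 7 [0.6943 0.4065 0.055 ]
 brass [206.         201.71428571] 7 [0.6906 0.2414 0.055 ]
 brass [246.2 205.4] 5 [0.6835 0.1724 0.055 ]
 brass [148.71428571 208. 
[... 1956 characters left out ...]
t [397. 222.] 136 [0.5328 0.1957 0.085 ] 0.568 sides 0.028 0.028 ang 19.0 zmed 0.0844
 post [586. 312.] 700 [0.6074 0.5851 0.085 ] 0.843 sides 0.141 0.25 ang 50.0 zmed 0.0855
 post [467. 251.] 149 [0.5551 0.3489 0.085 ] 0.656 sides 0.031 0.025 ang 78.5 zmed 0.0845
 post [387. 285.] 182 [0.6831 0.2132 0.085 ] 0.716 sides 0.029 0.028 ang 72.7 zmed 0.0841
 post [468. 320.] 197 [0.7047 0.3768 0.085 ] 0.799 sides 0.029 0.027 ang 65.7 zmed 0.0851
 brass [ 30.68828452 202.43619247] 956 [ 0.7335 -0.631   0.055 ]
 brass [303.10526316 247.42105263] 19 [0.6399 0.0191 0.055 ]
 block [232. 199.] 2302 [ 0.5605 -0.1908  0.04  ] 0.131 0.144 27.3
 block [571. 307.] 1172 [0.5947 0.5883 0.04  ] 0.167 0.29 50.2
```

View pics/crop.png

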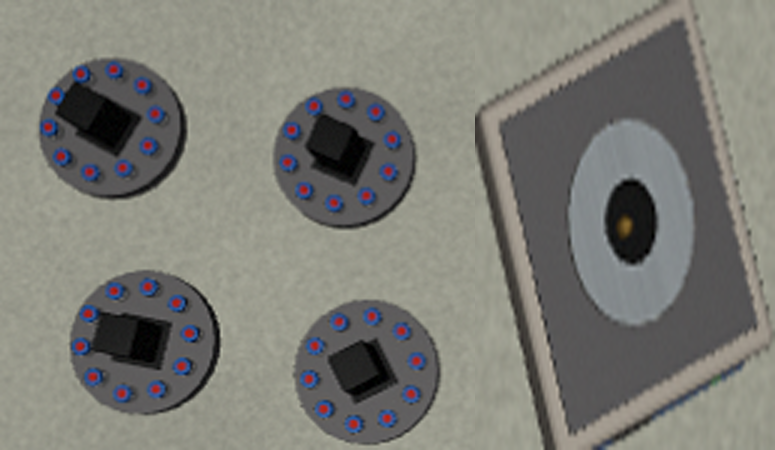

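Turret candidates in the top view are (135,200) at r=0.79 m, (228,212) at 0.71, (148,287) at 0.65 and (237,298) at 0.56. The last is nearest the robot base, and the crop confirms an upright black post with ten blue caps, so I'll take it. The base is at (462,280), with the brass pin visible inside its black opening. I'll go over the base first to view the pin with the wrist camera.

Call:
send_rows(moves=[1,2,2.4,0,0,0,0,1,4.5,5.5,0,0,0,0,1,7,8.6,0,0,0,0,1,9.5,11.7,0,0,0,0,1,12,14.8,0,0,0,0])

```text
time: 0.62
position: [0.357, -0.429, 0.2363]
tool_rot: [0.981, 0.192, 0.0, -0.0]
ft_force: [0.5, 0.3, -0.7]
grip_width: 0.0869
grip_force: 0.0
```

Call:
send_rows(moves=[1,2.5,3,0,0,0,0,1,5,6,0,0,0,0,1,7.5,9,0,0,0,0,1,10,12,0,0,0,0,1,12.5,15,0,0,0,0])

```text
time: 1.03
position: [0.4822, -0.2788, 0.2365]
tool_rot: [0.981, 0.193, -0.0, -0.0]
ft_force: [1.3, -0.8, -0.4]
grip_width: 0.087
grip_force: 0.0
```

Call:
send_rows(moves=[1,2,2.5,0,0,0,0,1,4,5,0,0,0,0,1,5.5,7.5,0,0,0,0,1,6.5,8.5,0,0,0,0,1,6.5,8.5,0,0,0,0])

```text
time: 1.45
position: [0.5479, -0.1933, 0.2364]
tool_rot: [0.981, 0.195, 0.0, -0.0]
ft_force: [-0.2, -0.3, 0.5]
grip_width: 0.0871
grip_force: 0.0
```

Run:
```python
from h import *
s=shot("wrist"); cv2.imwrite("pics/w0.png",s["img"]); np.save("pics/w0.npy",s,allow_pickle=True)
print(s["o"]["position"],s["M"].round(3).tolist(),s["K"],s["d"],proj(s,[[.5545,-.194,.048]]))
b,g,r=[s["img"][...,i].astype(int) for i in range(3)]
P=cloud(s)
m=((r-b>40)&(np.hypot(P[...,0]-.5545,P[...,1]+.194)<.02)).astype(np.uint8)
k,l,st,c=cv2.connectedComponentsWithStats(m)
for i in range(1,k):
    if st[i,4]>9: print(c[i],st[i],plane(s,[c[i]],.054)[0])
```

```text
[ 0.54794726 -0.19326748  0.23644208] [[0.382, -0.884, -0.27, 0.624], [-0.924, -0.365, -0.112, -0.162], [0.0, 0.292, -0.956, 0.385], [0.0, 0.0, 0.0, 1.0]] [[342.74615027   0.         320.59966205]
 [  0.         342.74615027 243.54996381]
 [  0.           0.           1.        ]] [0.00907739 0.         0.         0.         0.        ] [[323.59658234 218.32908488]]
[318.66666667 218.875     ] [316 217   6   5  24] [ 0.55336638 -0.18913692  0.054     ]
```

View pics/w0.png

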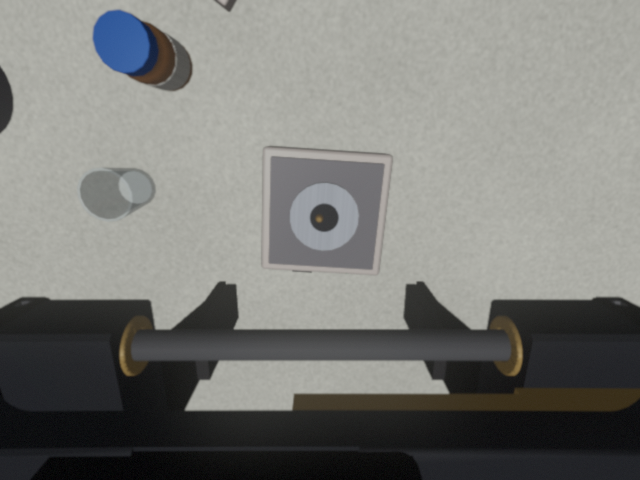

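The wrist view shows the base at (325,212) and the pin at (319,219), giving a pin position of about (0.553,-0.189), which agrees with the top camera. Next is the turret.

Call:
send_rows(moves=[1,-0.3,3,0,0,0,0,1,-0.5,7,0,0,0,0,1,-0.7,11,0,0,0,0,1,-0.9,15,0,0,0,0,1,-1.1,19,0,0,0,0])

```text
time: 1.92
position: [0.5347, -0.0061, 0.2365]
tool_rot: [0.982, 0.191, -0.0, 0.0]
ft_force: [0.5, -1.0, -0.1]
grip_width: 0.0869
grip_force: 0.0
```

Call:
send_rows(moves=[1,-0.2,4,0,0,0,0,1,-0.4,8,0,0,0,0,1,-0.6,12,0,0,0,0,1,-0.8,16,0,0,0,0,1,-1,18,0,0,0,0])

```text
time: 2.33
position: [0.5251, 0.1764, 0.2367]
tool_rot: [0.981, 0.193, 0.0, -0.0]
ft_force: [0.0, -0.4, -0.3]
grip_width: 0.087
grip_force: 0.0
```

Call:
send_rows(moves=[1,0,1.5,0,0,0,0,1,0,1.5,0,0,0,0,1,0,1.5,0,0,0,0])

```text
time: 2.58
position: [0.5255, 0.1883, 0.2364]
tool_rot: [0.981, 0.193, -0.0, 0.001]
ft_force: [1.4, 0.3, -0.4]
grip_width: 0.0871
grip_force: 0.0
```

Run:
```python
from h import *
s=shot("wrist"); cv2.imwrite("pics/w1.png",s["img"])
o=s["o"];a=R.from_quat(o["tool_rot"]).as_matrix(); print(o["position"],"tool y ang",np.degrees(np.arctan2(a[1,1],a[0,1]))%90,o["q"])
P=cloud(s);z=P[...,2]
m=((z>.079)&(z<.091)&(np.hypot(P[...,0]-.527,P[...,1]-.192)<.04)).astype(np.uint8)
m=cv2.morphologyEx(m,cv2.MORPH_OPEN,np.ones((3,3)))
k,l,st,c=cv2.connectedComponentsWithStats(m)
for i in range(1,k):
    if st[i,4]>100:
        w=plane(s,np.argwhere(l==i)[:,::-1],.085)
        r=cv2.minAreaRect((w[:,:2]*1000).astype(np.float32)); print(c[i],st[i,4],r,np.median(z[l==i]))
# disc by grey rim at 20 mm
m=((z>.014)&(z<.026)&(np.hypot(P[...,0]-.527,P[...,1]-.192)<.07)).astype(np.uint8)
q=P[m>0][:,:2]; print(cv2.minEnclosingCircle((q*1000).astype(np.float32)))
```

```text
[0.52554904 0.18834505 0.23642764] tool y ang 22.22921837156828 [ 1.44540950e-01  4.38045655e-01  1.60164045e+00 -1.22333233e-03
  1.10217223e+00  1.32791716e+00]
[315.44852941 227.76960784] 816 ((528.5274658203125, 194.3689422607422), (26.805273056030273, 25.84700584411621), 26.933435440063477) 0.08537493674678745
((527.7578125, 193.97512817382812), 50.064273834228516)
```

View pics/w1.png

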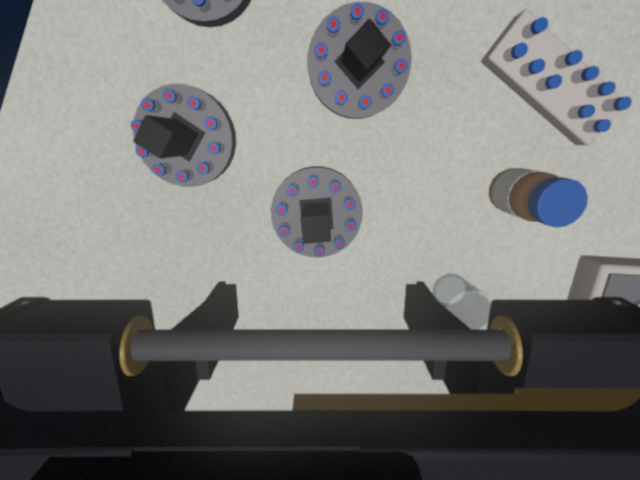

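The wrist view shows the chosen turret at (317,212) with its post top at (316,228). That puts the post at (0.528,0.194), turned about 4.7° from the tool.

Call:
send_rows(moves=[1,0.1,0.3,-2,0,0,0.03,1,0.25,0.55,-5,0,0,0.08,1,0.25,0.55,-8,0,0,0.08,1,0.25,0.55,-10,0,0,0.08,1,0.25,0.55,-10,0,0,0.08])

```text
time: 3.05
position: [0.5251, 0.1921, 0.1325]
tool_rot: [0.973, 0.23, -0.005, -0.0]
ft_force: [-0.7, -0.8, 0.0]
grip_width: 0.0872
grip_force: 0.0
```

Call:
send_rows(moves=[1,0,0,-2,0,0,0,1,0,0,-4,0,0,0,1,0,0,-6,0,0,0,1,0,0,-7.3,0,0,0,1,0,0,-7.3,0,0,0])

```text
time: 3.47
position: [0.5273, 0.1932, 0.0623]
tool_rot: [0.973, 0.231, -0.002, 0.0]
ft_force: [-0.2, 0.9, 0.2]
grip_width: 0.0868
grip_force: 0.0
```

Call:
send_rows(moves=[0.2,0,0,0,0,0,0,0.2,0,0,0,0,0,0,0.2,0,0,0,0,0,0,0.2,0,0,0,0,0,0,0.2,0,0,0,0,0,0], grip_force=10)

```text
time: 3.88
position: [0.5285, 0.195, 0.0646]
tool_rot: [0.973, 0.232, 0.001, 0.0]
ft_force: [-1.1, 0.3, -0.7]
grip_width: 0.0613
grip_force: 0.0
```

Call:
send_rows(moves=[0.2,0,0,0,0,0,0,0.2,0,0,0,0,0,0,0,0,0,0,0,0,0,0,0,0,0,0,0,0,0,0,0,0,0,0,0], grip_force=30)

```text
time: 4.3
position: [0.5278, 0.195, 0.0635]
tool_rot: [0.973, 0.232, -0.0, 0.0]
ft_force: [-0.3, 0.2, -0.1]
grip_width: 0.0281
grip_force: 0.0
```

Call:
send_rows(moves=[0,0,0,0,0,0,0,0,0,0,0,0,0,0,0,0,0,0,0,0,0,0,0,0,0,0,0,0,0,0,0,0,0,0,0], grip_force=45)

```text
time: 4.72
position: [0.528, 0.1948, 0.0635]
tool_rot: [0.973, 0.232, 0.0, 0.0]
ft_force: [0.4, -1.3, -0.5]
grip_width: 0.0258
grip_force: 45.0
```

Run:
```python
from h import *
o=monitor.get_obs();print(o["position"],o["tool_rot"],o["ft_force"],o["grip_width"],o["grip_force"],R.from_quat(o["tool_rot"]).as_matrix()[:,2])
```

```text
[0.52797599 0.19484733 0.0635002 ] [9.72766769e-01 2.31786119e-01 5.78528076e-05 6.46487473e-05] [ 0.36483179 -1.2595276  -0.4893285 ] 0.025833560505995216 44.997460255399346 [ 1.42523942e-04 -9.89573505e-05 -9.99999985e-01]
```

Call:
send_rows(moves=[0,0,0,0.5,0,0,0,0,0,0,2,0,0,0,0,0,0,4.5,0,0,0,0,0,0,7,0,0,0,0,0,0,9.5,0,0,0])

```text
time: 5.13
position: [0.5266, 0.195, 0.1589]
tool_rot: [0.973, 0.232, -0.001, -0.0]
ft_force: [1.1, 0.7, -2.1]
grip_width: 0.0256
grip_force: 45.0
```

Call:
send_rows(moves=[0,0,-0.5,2,0,0,0,0,0,-2,3.5,0,0,0,0,0.2,-4,3.5,0,0,0,0,0.4,-6.5,3.5,0,0,0,0,0.6,-9,3.5,0,0,0])

```text
time: 5.55
position: [0.533, 0.1047, 0.1938]
tool_rot: [0.973, 0.232, -0.0, -0.0]
ft_force: [0.5, -0.3, -3.1]
grip_width: 0.026
grip_force: 45.0
```

Call:
send_rows(moves=[0,0.2,-3,0,0,0,0,0,0.4,-6,0,0,0,0,0,0.6,-9,0,0,0,0,0,0.8,-12,0,0,0,0,0,1,-15,0,0,0,0])

```text
time: 5.97
position: [0.5428, -0.0459, 0.1932]
tool_rot: [0.973, 0.232, -0.001, -0.001]
ft_force: [0.4, -0.3, -3.5]
grip_width: 0.0257
grip_force: 45.0
```

Call:
send_rows(moves=[0,0.2,-3,0,0,0,0,0,0.4,-6,0,0,0,0,0,0.6,-9,0,0,0,0,0,0.7,-11.5,0,0,0,0,0,0.9,-13.5,0,0,0,0])

```text
time: 6.38
position: [0.552, -0.1818, 0.1931]
tool_rot: [0.973, 0.231, -0.001, -0.0]
ft_force: [-0.2, 0.3, -2.9]
grip_width: 0.0257
grip_force: 45.0
```

Call:
send_rows(moves=[0,0,-0.8,0,0,0,0,0,0,-0.8,0,0,0,0,0,0,-0.8,0,0,0,0,0,0,-0.8,-2,0,0,0,0,0,-0.8,-2,0,0,0])

```text
time: 6.8
position: [0.5506, -0.185, 0.171]
tool_rot: [0.973, 0.232, -0.002, -0.003]
ft_force: [-0.8, 1.1, -4.8]
grip_width: 0.0258
grip_force: 45.0
```

Run:
```python
from h import *
o=monitor.get_obs();print(o["position"],o["tool_rot"],o["ft_force"],o["moment"],o["grip_width"],o["grip_force"])
s=shot("scene"); P=cloud(s)
cv2.imwrite("pics/s1.png",cv2.resize(s["img"][120:340,150:440],None,fx=2.5,fy=2.5))
```

```text
[ 0.5505684  -0.18502347  0.17103925] [ 0.97259905  0.23246023 -0.00243768 -0.00271711] [-0.78477438  1.08919501 -4.77397885] [0.08131271 0.1325976  0.05490223] 0.025778218035694373 44.997236570343375
```

View pics/s1.png

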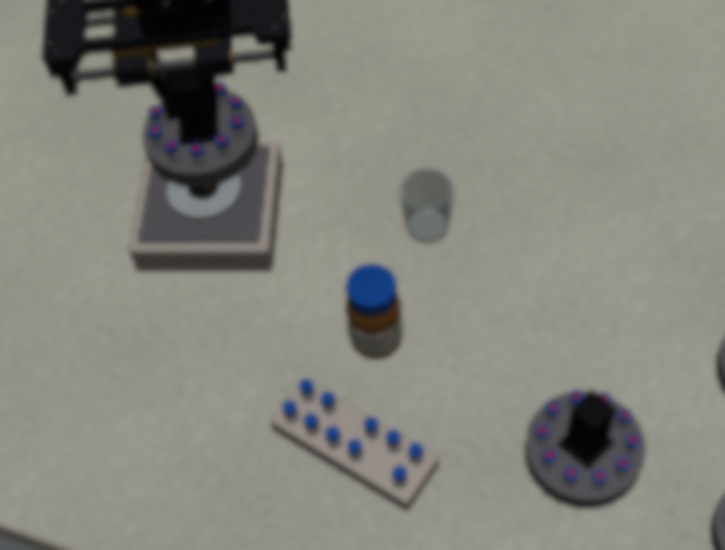

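The turret hangs upright above the base, and the bystanders are untouched. I'll lower it.

Call:
send_rows(moves=[0,0,0,-1.5,0,0,0,0,0,0,-3,0,0,0,0,0,0,-4,0,0,0,0,0,0,-4.4,0,0,0,0,0,0,-4.4,0,0,0])

```text
time: 7.27
position: [0.5523, -0.187, 0.1288]
tool_rot: [0.973, 0.232, -0.001, -0.001]
ft_force: [-0.1, 0.3, -3.4]
grip_width: 0.0253
grip_force: 45.0
```

Call:
send_rows(moves=[0,0,0,0,0,0,0,0,0,0,0,0,0,0,0,0,0,0,0,0,0])

```text
time: 7.52
position: [0.5534, -0.1883, 0.1304]
tool_rot: [0.973, 0.232, 0.001, 0.001]
ft_force: [0.0, -0.2, -3.8]
grip_width: 0.0254
grip_force: 45.0
```

Run:
```python
from h import *
o=monitor.get_obs();print(o["position"],o["tool_rot"],o["ft_force"],o["moment"],o["grip_width"])
```

```text
[ 0.55342976 -0.18830258  0.13043563] [9.72765240e-01 2.31790983e-01 6.34905335e-04 5.69450535e-04] [ 0.01531252 -0.21979713 -3.77584429] [-0.0042572  -0.02088942 -0.01783479] 0.02540993645636206
```

Call:
send_rows(moves=[0,0,0,-0.4,0,0,0,0,0,0,-0.8,0,0,0,0,0,0,-1.1,0,0,0,0,0,0,-1.25,0,0,0,0,0,0,-1.25,0,0,0])

```text
time: 7.93
position: [0.5526, -0.188, 0.1164]
tool_rot: [0.973, 0.232, -0.0, -0.0]
ft_force: [-0.8, 0.2, -2.7]
grip_width: 0.0257
grip_force: 45.0
```

Call:
send_rows(moves=[0,0,0,-0.1,0,0,0,0,0,0,-0.1,0,0,0,0,0,0,-0.2,0,0,0,0,0,0,-0.2,0,0,0,0,0,0,-0.2,0,0,0])

```text
time: 8.35
position: [0.5528, -0.188, 0.1151]
tool_rot: [0.973, 0.232, -0.0, -0.0]
ft_force: [0.3, 0.6, -3.3]
grip_width: 0.0254
grip_force: 45.0
```

The underside is already below the pin tip with no contact force, so the pin is in the bore. Continuing down to the seat.

Call:
send_rows(moves=[0,0,0,-0.1,0,0,0,0,0,0,-0.2,0,0,0,0,0,0,-0.3,0,0,0,0,0,0,-0.4,0,0,0,0,0,0,-0.4,0,0,0])

```text
time: 8.77
position: [0.5529, -0.1881, 0.1113]
tool_rot: [0.973, 0.232, -0.0, 0.0]
ft_force: [-0.6, 1.4, 0.5]
grip_width: 0.0256
grip_force: 45.0
```

Call:
send_rows(moves=[0,0,0,-0.1,0,0,0,0,0,0,-0.2,0,0,0,0,0,0,-0.2,0,0,0,0,0,0,-0.2,0,0,0])

```text
time: 9.1
position: [0.5529, -0.188, 0.1094]
tool_rot: [0.973, 0.232, 0.0, 0.0]
ft_force: [-1.8, 1.1, 3.0]
grip_width: 0.0256
grip_force: 45.0
```

Call:
send_rows(moves=[0,-0.05,0.03,-0.1,0,0,0,0,-0.05,0.03,-0.2,0,0,0,0,-0.05,0.03,-0.3,0,0,0,0,-0.05,0.03,-0.4,0,0,0,0,-0.05,0.03,-0.4,0,0,0])

```text
time: 9.52
position: [0.5529, -0.188, 0.1057]
tool_rot: [0.973, 0.232, 0.001, 0.0]
ft_force: [-1.9, 1.5, 7.1]
grip_width: 0.026
grip_force: 45.0
```

Call:
send_rows(moves=[0,0,0,0,0,0,0,0,0,0,-0.1,0,0,0,0,0,0,-0.1,0,0,0,0,0,0,-0.1,0,0,0])

```text
time: 9.85
position: [0.5529, -0.188, 0.1055]
tool_rot: [0.973, 0.232, 0.001, 0.001]
ft_force: [-2.1, 1.4, 10.2]
grip_width: 0.026
grip_force: 45.0
```

Call:
send_rows(moves=[0,0,0,-0.1,0,0,0,0,0,0,-0.1,0,0,0,0,0,0,-0.2,0,0,0,0,0,0,-0.2,0,0,0])

```text
time: 10.18
position: [0.5529, -0.188, 0.1054]
tool_rot: [0.973, 0.232, 0.001, 0.001]
ft_force: [-4.1, 1.9, 22.6]
grip_width: 0.0256
grip_force: 45.0
```

Call:
send_rows(moves=[0,0,0,0,0,0,0,0,0,0,0,0,0,0,0,0,0,0,0,0,0], grip_force=55)

```text
time: 10.43
position: [0.5529, -0.188, 0.1054]
tool_rot: [0.973, 0.232, 0.001, 0.001]
ft_force: [-4.0, 3.1, 22.3]
grip_width: 0.0256
grip_force: 55.0
```

Run:
```python
from h import *
o=monitor.get_obs();print(o["position"],o["tool_rot"],o["ft_force"],o["moment"],o["grip_width"],R.from_quat(o["tool_rot"]).as_matrix()[:,2])
s=shot("scene"); P=cloud(s); z=P[...,2]
m=(np.abs(np.hypot(P[...,0]-.553,P[...,1]+.189)-.043)<.004)&(z>.05)&(z<.075)
q=P[m]; A=np.c_[q[:,:2]-[.553,-.189],np.ones(len(q))]; print(len(q),np.linalg.lstsq(A,q[:,2],rcond=None)[0])
cv2.imwrite("pics/s2.png",cv2.resize(s["img"][100:260,150:340],None,fx=4,fy=3.7))
```

```text
[ 0.55294778 -0.18801268  0.10538012] [9.72742960e-01 2.31883077e-01 8.21427219e-04 8.35796010e-04] [-4.04859532  3.06991855 22.31302298] [ 0.54599413  1.01914848 -0.02359556] 0.02555443789767843 [ 0.00198569 -0.00124508 -0.99999725]
239 [-0.01136807  0.01996049  0.06432883]
```

View pics/s2.png

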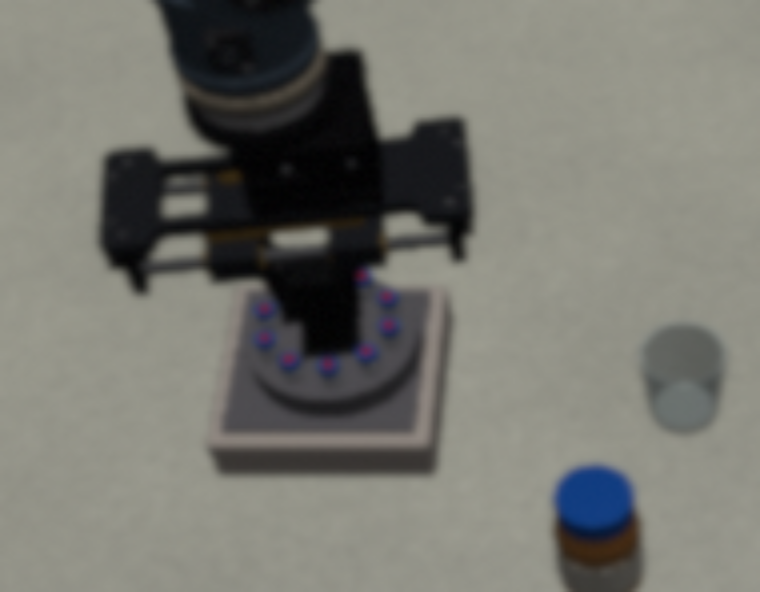

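Extra push raised the force from 10 to 22 N with no further travel. The TCP is at 105.4 mm, so the underside is at about 42 mm: fully pressed, level and still gripped. Handing in.

```bash
python3 -c "
from h import *
print(workorder.hand_in())"
```

```text
the job is handed in; nothing more can be done
None
```

The nearest turret is on the drive pin, level, and held fully pressed down at about 42 mm with about 22 N; I did not touch the bottle, beaker or rack, and the job was handed in at about 10.5 s.

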